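# Slide a strip home in a clamping jig and run up its thumbscrew by fingertip

### The job

A hardwood strip lies pulled out of the small plywood clamping jig. Push the strip along with the fingertips until its far end meets the jig's end stop, then tighten the four-winged thumbscrew by pushing its wings round one after another (clockwise, looking at its head) until its collar is fully home against the block and the pad holds the strip firmly on the fence. Grip and lift nothing: the strip and the wings are only pushed, never taken between the fingers; leave everything else where it is and finish clear of the jig.

Things in the scene. Friction and masses are not known exactly. Their poses are not given: they have to be found in the camera images.
- jig: Clamping jig fixed to the bench between the long pipes (tops 56 mm high), in either of two bays. Origin on the bench; +x: clamping direction, from thumbscrew to fence; +y: along the strip to the end stop (away from the robot, within 10 degrees); z up. So the head is on the robot's left. Plywood base x -79 to 42, y -96 to 98 mm, 30 mm thick; the strip slides on its top.
- strip: Loose hardwood strip 160 x 40 x 28 mm, about 0.12 kg, flat on the jig's base, easy to slide. Origin: centre of its underside; x along it, towards the end stop. It starts 28 to 55 mm short of home, sticking out towards the robot (jig -y), nearly parallel to the fence and 3 to 9 mm off it. Home: centre at jig y = 0, x = +8 mm.
- fence_face (a point): Middle of the top edge of the wooden fence's clamping face: jig x = +28 mm, 60 mm above the bench. The fence is 190 mm long (along y), 14 mm thick.
- stop_face (a point): Middle of the top edge of the wooden end stop's face: jig y = +80 mm, 54 mm above the bench. The strip's far end comes to rest against this face.
- block_face (a point): On the screw axis in the screw block's front face: jig x = -79, y = 0, 44 mm above the bench. The collar ends up against this face. Wooden block 25 mm thick, 60 mm wide (along y), top 64 mm above the bench.
- thumbscrew (a joint): Turn of the thumbscrew, rad, about jig +x. Starts at 0 to 1.8; grows as it tightens (clockwise seen from the head: the wings' top moves to jig -y, towards the robot); stops at 9.42, collar on block. Each rad moves screw, wings and pad 2.15 mm along +x. Stays where it is left; 2 to 4 N at a wing turns it. The pad's spring comes up in the last 2 to 3 rad.
- head (a point): Point on the screw axis, 44 mm above the bench, in the middle of the wings; at jig x -131 mm (joint 0) to -111 mm (joint 9.42). Steel head: hub radius 10 mm, four wings at 90 degrees across the axis, reaching 34 mm from it, 6 to 9 mm thick both ways, free all round. A 13 mm neck leads to the collar (24 mm wide, far face 32 mm from this point).
- wing_1 (a point): Point in wing 1, 28 mm from the screw axis (its tip at 34 mm). At joint 0 it points straight up; it turns with the joint. Only push it: a grasp point within 9 mm of this point counts as gripping. Pushed sideways when it lies over 45 degrees from upright it may jam: then push the next wing.
- wing_2 (a point): Point in wing 2, 28 mm from the screw axis (its tip at 34 mm). At joint 0 it points along jig -y; it turns with the joint. Only push it: a grasp point within 9 mm of this point counts as gripping. Pushed sideways when it lies over 45 degrees from upright it may jam: then push the next wing.
- wing_3 (a point): Point in wing 3, 28 mm from the screw axis (its tip at 34 mm). At joint 0 it points straight down; it turns with the joint. Only push it: a grasp point within 9 mm of this point counts as gripping. Pushed sideways when it lies over 45 degrees from upright it may jam: then push the next wing.
- wing_4 (a point): Point in wing 4, 28 mm from the screw axis (its tip at 34 mm). At joint 0 it points along jig +y; it turns with the joint. Only push it: a grasp point within 9 mm of this point counts as gripping. Pushed sideways when it lies over 45 degrees from upright it may jam: then push the next wing.
- pad: Round steel pad on the tip of the screw, 26 mm wide, sprung 1.6 N/mm; it presses the strip onto the fence. Origin: in its pressing face, on the axis.
- block_plane: Bystander: block plane, 164 x 118 x 52 mm, in the bay the jig is not in. Origin: centre of its underside.
- caul_3: Bystander: short wooden block 55 x 62 x 30 mm. Origin: centre of its underside.
- nail_set: Bystander: steel nail set 25 x 118 x 11 mm. Origin: centre of its underside.
- bench_dog: Bystander: wooden bench dog standing on end, 26 mm across, 56 mm high. Origin: centre of its underside.
- masking_tape: Bystander: roll of tape, 96 mm across, 24 mm high. Origin: centre of its underside.

How it is judged:
On the way, in this order (a step that is already met when the one before it is completed fails the run):
1. the strip's far end is against the end stop (within 4 mm), the screw not yet home (y of strip in the frame of jig above -0.004 m and value of joint thumbscrew below 8.9 rad), for 0.2 s.
2. the thumbscrew is run fully home (y of strip in the frame of jig above -0.004 m and value of joint thumbscrew above 9.15 rad), for 0.2 s.
At the end, for the whole second after the job is handed in: The strip lies flat on the jig, its end within 4 mm of the end stop and its side within 4 mm of the fence, the pad presses it with more than 2 N, and the thumbscrew is turned to within 0.27 rad of its stop at 9.42 rad; all at rest (all of step 2 and y of strip in the frame of jig below 0.004 m and x of strip in the frame of jig above 0.004 m and z of strip in the frame of jig between 0.026 and 0.034 m and angle between the x axis of strip and the y axis of jig, either way round below 0.05 rad and contact force between pad and strip above 2 N and linear speed of strip below 0.01 m/s); the robot touches nothing.
It fails at once if the strip is lifted more than 10 mm off the jig (z of strip in the frame of jig above 0.04 m).
It fails at once if the strip is taken between the fingers (grasp point between its long sides, within its length and less than 8 mm above its top) (x of the grasp point in the frame of strip between -0.07 and 0.07 m and y of the grasp point in the frame of strip between -0.014 and 0.014 m and z of the grasp point in the frame of strip below 0.036 m).
It fails at once if a wing is taken between the fingers (grasp point within 9 mm of a wing's middle) (distance between the grasp point and wing_1 below 0.009 m or distance between the grasp point and wing_2 below 0.009 m or distance between the grasp point and wing_3 below 0.009 m or distance between the grasp point and wing_4 below 0.009 m).
It fails at once if a bystander is moved more than 20 mm (distance of any of block_plane, caul_3, nail_set, masking_tape, bench_dog from where it was at the start of the episode above 0.02 m).
It also fails if it takes over 67 s, if anything falls off the work surface, if the arm or the gripper's body presses on something with over 40 N, if the wrist force passes 120 N, or if a joint passes its speed limit or range.

### The arm

A 6-joint arm with a two-finger parallel gripper is mounted at the origin on a cart in front of the work surface, level with it; the furniture and walls round the work are solid. World frame = base frame: x ahead of the robot, y to its left, z up, the work surface at z = 0. Lengths are in m, angles in rad, forces in N, time in s.
With the tool pointing down it reaches from about 0.275 to 0.975 m from the base axis. Payload 8.4 kg.
Tool frame: the origin (TCP) lies on the centre line of the jaws, within the pads' length; the fingertips stand 17 mm ahead of it and the grasp point (between the pads) lies 2 mm behind it; z points along the fingers, y is the line along which they close (so a half turn about z gives the same grasp; the last joint's range is limited). The gripper opens to 92 mm and grips with 3 to 60 N. Pads are 20 mm wide; open, the fingers measure 128 mm over their backs; the gripper's body (75 mm by 189 mm) begins 69 mm behind the grasp point.
Start: joints at [1.132, 0.353, 1.633, -0, 1.155, -0.002], TCP at [0.264, 0.566, 0.232] pointing down, gripper open.
Joint ranges: [-2.63, 2.63], [-0.92, 2.1], [0.06, 2.66], [-1.3, 4.44], [0, 2.69], [-3.02, 3.02]. Speed limits (rad/s): [2.22, 2.22, 2.79, 3.14, 3.14, 3.14].

### API

Orientations are given as a rotation vector (axis times angle).
In Python, from plant import env gives the robot as it stands.
- The arm moves only by the tool apply_moves, never from a script. Its argument "series" is a list of rows, each a list of 4 numbers: the shift along the tool's x, y, z in mm, then the turn about the tool's z in degrees. A call has 1 to 10 rows; each row is the pose to reach, as a shift and turn from the pose commanded when the call began, along the tool's axes at that moment; what a row does not reach only later rows make up. A row lasts 1/12 s, in which the tool goes at most 41.7 mm and 7.16 degrees, less where a joint would pass 70% of its speed; a pose out of reach is approached as far as the arm can. A call with a gripper value outside its range is refused whole. "gripper" is the opening, from 0 (shut) to 1 (fully open), set as the call begins (left out, the last holds). The fingers move at their own pace and stop on an object; the grip force is fixed at half the most. Time passes only in rows, so rows that repeat a pose let the fingers close. It gives the time, the measured TCP pose, the force, the opening and the grip force at its end, in the units of the state.
- env.get_obs(): the state, without advancing time (a new reading comes with each control period).
- env.grab_frame(name): name is "scene" or "top"; returns a dict with "pixels" (400x640x3 uint8, red, green, blue), "fx", "fy", "cx", "cy" (pixels), "cam_to_world" (4x4, takes a point from camera to world coordinates). Camera axes: x right, y down, z forward; pixel columns grow to the right and rows downward; lengths in m; the calibration is good to about 2 mm. A picture is of the moment at which its call begins. There is no depth.
- env.job_done(): hands the job in; it is judged then, once.
The state is a dict: "clock": time; "q": joint angles; "qd": joint speeds; "joint_torque": joint torques, N m; "eef_pos": TCP position; "orientation": TCP orientation; "wrist_force": force on the tool from outside, world axes, zero at the start; "ft_torque": the same for the moment, N m; "finger_gap": finger opening in m; "grasp_force": force on a finger pad.
Only numpy, scipy, OpenCV 4.12 (cv2) and the standard library are available. Lean on these libraries where they do the work, as an engineer would, in place of code of your own. Each camera call takes 0.05 s, during which the arm holds its last target. There are 200 camera calls.

## Working session

There is one attempt and no reset: what is moved stays moved. The work goes in short steps, Python scripts to look and compute and a tool call to move; the robot and the scene stay as the last step left them, time stands still between calls to the robot, and variables do not carry over. Pictures are saved under pics/ and viewed, at most 10 in all, crops included, and the job is handed in when it is done.

Besides the shell and the picture viewer there is one more tool, called after "Call:" by a JSON object that holds its "name" and its "arguments". apply_moves: Moves the arm, as the interface text tells. Its arguments: {"type":"object","properties":{"series":{"type":"array"},"gripper":{"type":"number"}},"required":["series"]}

```bash
ls; mkdir -p pics; cat > h.py <<'E'
import numpy as np, cv2
from plant import env
def grab(n,save=None):
    f=env.grab_frame(n)
    if save: cv2.imwrite('pics/'+save,cv2.cvtColor(f['pixels'],cv2.COLOR_RGB2BGR))
    return f
def ray(f,u,v,z):
    T=np.array(f['cam_to_world']); d=T[:3,:3]@np.array([(u-f['cx'])/f['fx'],(v-f['cy'])/f['fy'],1])
    o=T[:3,3]; return o+d*(z-o[2])/d[2]
def proj(f,p):
    T=np.array(f['cam_to_world']); c=T[:3,:3].T@(np.array(p)-T[:3,3])
    return np.array([f['fx']*c[0]/c[2]+f['cx'],f['fy']*c[1]/c[2]+f['cy']])
E
python3 - <<'E'
from h import *
for n in('top','scene'):
    f=grab(n,n+'0.png'); print(n,f['fx'],np.round(f['cam_to_world'],3).tolist())
print(env.get_obs())
E
```

```text
pics
top 378.4373759243627 [[0.072, -0.967, 0.243, 0.243], [-0.997, -0.07, 0.018, 0.067], [-0.0, -0.244, -0.97, 1.197], [0.0, 0.0, 0.0, 1.0]]
scene 458.2437378612155 [[0.888, -0.283, 0.363, 0.015], [-0.46, -0.533, 0.71, -0.866], [-0.008, -0.798, -0.603, 0.858], [0.0, 0.0, 0.0, 1.0]]
{'clock': 0.1, 'q': array([ 1.13160293e+00,  3.53563342e-01,  1.63403805e+00,  1.87706732e-05,
        1.15515314e+00, -2.39875084e-03]), 'qd': array([-0.00070664, -0.00060063, -0.00099075, -0.00093028,  0.00080564,
        0.0007796 ]), 'joint_torque': array([-1.15989234e-03, -5.94904983e+01, -3.34937990e+01,  6.97654998e-02,
        1.84689474e-02, -2.99241208e-05]), 'eef_pos': array([0.26422339, 0.5659636 , 0.23095774]), 'orientation': array([-6.80626867e-01, -3.06669926e+00,  1.77471623e-03]), 'wrist_force': array([ 0.2870124 ,  0.67875406, -0.26097605]), 'ft_torque': array([-0.0120493 , -0.00485009, -0.01895223]), 'grasp_force': 0.0, 'finger_gap': 0.09214535563221302}
```

View pics/top0.png

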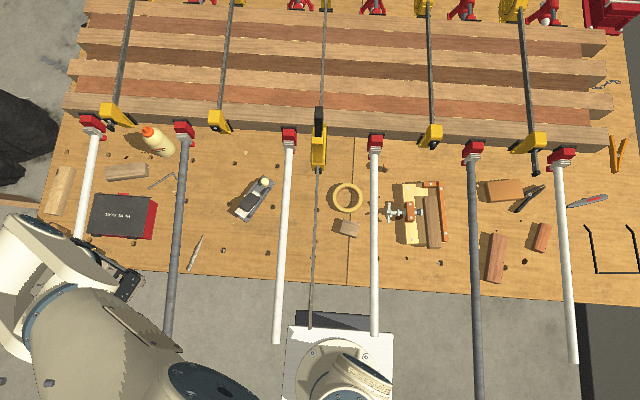

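View pics/scene0.png

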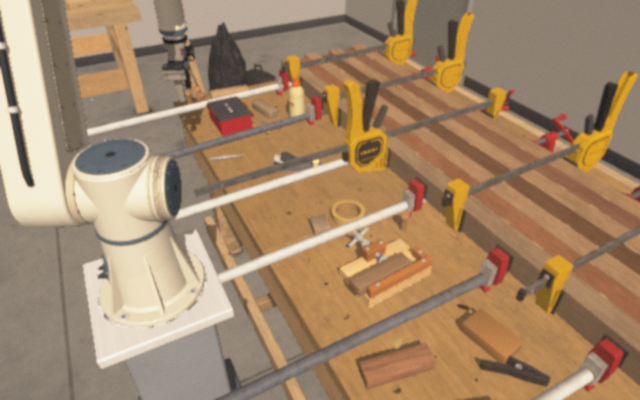

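The jig is in the right bay, around (420,212) in top, with the head at about (393,210) close to the white pipe. In scene it is around (385,270).

```bash
python3 - <<'E'
import cv2,numpy as np
a=cv2.imread('pics/top0.png')[170:258,360:480]; b=cv2.imread('pics/scene0.png')[220:310,320:440]
a=cv2.resize(a,None,fx=6,fy=6,interpolation=cv2.INTER_CUBIC)
b=cv2.resize(b,None,fx=6,fy=6,interpolation=cv2.INTER_CUBIC)
cv2.imwrite('pics/topc.png',a);cv2.imwrite('pics/scenec.png',b)
E
```

```text
(no output)
```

View pics/topc.png

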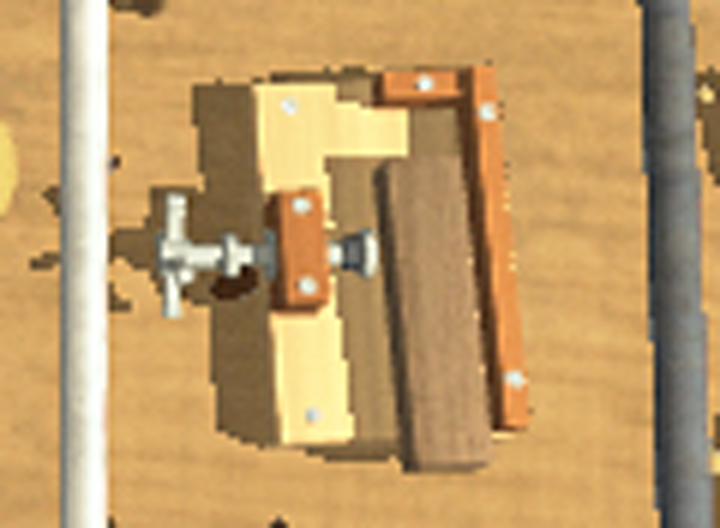

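View pics/scenec.png

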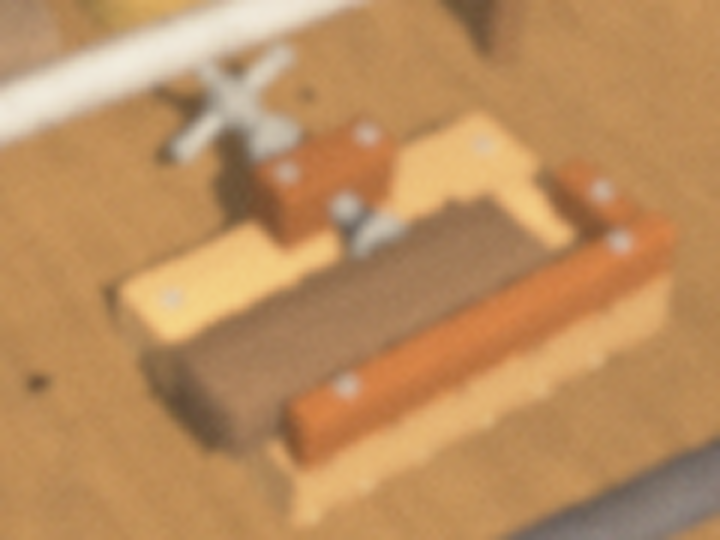

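The top crop shows the fence's top edge running from (482,68) to (515,428), the block's top from (275,192) to (328,310), and the strip's near end at (405–490,465). The wings' vertical extent is x≈172, y 195–318. In the scene crop the wings make an X, with the hub at about (237,100).

```bash
cat > m.py <<'E'
from h import *
f=grab('top'); g=grab('scene')
C=lambda u,v,z: ray(f,360+u/6-0.4,170+v/6-0.4,z)[:2]
fl=[C(471,68,.06),C(503,428,.06)]; fr=[C(494,68,.06),C(526,425,.06)]
bl=[C(276,193,.064),C(322,190,.064),C(328,308,.064),C(282,311,.064)]
for p in fl+fr+bl: print(p)
d=(fl[0]-fl[1])+(fr[0]-fr[1]); print('len',np.linalg.norm(d)/2); ey=d/np.linalg.norm(d); ex=np.array([ey[1],-ey[0]])
print('yaw of ey deg',np.degrees(np.arctan2(ey[1],ey[0])))
bc=np.mean(bl,0); fc=np.mean(fl+fr,0)
J=lambda p:np.array([(p-O)@ex,(p-O)@ey])
O=np.array([0,0.]); 
xo=((fc@ex-.035)+(bc@ex+.0665))/2; print('x est',fc@ex-.035,bc@ex+.0665)
O=xo*ex+(bc@ey)*ey; print('O',O,'fence ctr',J(fc),'stop edge',J(C(380,103,.054)))
for n,p in dict(nl=(405,468),nr=(490,462),fl=(390,165),fr=(462,158)).items(): print('strip',n,J(C(*p,.058)))
np.savez('jig.npz',O=O,ex=ex,ey=ey)
W=lambda x,y,z:np.r_[O+x*ex+y*ey,z]
print('head top crop',(proj(f,W(-.13,0,.044))-[360,170]+.4)*6)
for x in(-.131,-.129,-.127):
  print('head scene',x,(proj(g,W(x,0,.044))-[320,220]+.4)*6)
for a in range(0,90,15):
  t=[np.radians(a+k*90) for k in range(4)]
  print(a,[ ((proj(g,W(-.129,-.034*np.sin(s),.044+.034*np.cos(s)))-[320,220]+.4)*6).round().tolist() for s in t])
  print('   top',[ ((proj(f,W(-.129,-.034*np.sin(s),.044+.034*np.cos(s)))-[360,170]+.4)*6).round().tolist() for s in t])
print('pipe', [C(u,260,.056) for u in(62,108)], [J(C(u,260,.056)) for u in(62,108)])
E
python3 m.py
```

```text
[ 0.61848664 -0.27590856]
[ 0.42991086 -0.29133842]
[ 0.61935701 -0.28791409]
[ 0.43226849 -0.30289189]
[ 0.54255806 -0.17445318]
[ 0.54586169 -0.19802908]
[ 0.48421471 -0.20184953]
[ 0.48097376 -0.17857616]
len 0.18844646815008032
yaw of ey deg 4.6276432364118785
x est 0.2959268235156691 0.2955345693522148
O [ 0.51878309 -0.25470569] fence ctr [0.03519613 0.00339411] stop edge [-0.01815832  0.08074553]
strip nl [-0.0209386  -0.11098983]
strip nr [ 0.02196913 -0.1083374 ]
strip fl [-0.01660033  0.04610655]
strip fr [0.02105216 0.04954557]
head top crop [171.37590763 259.44254703]
head scene -0.131 [227.93247188  97.85299557]
head scene -0.129 [230.63953759 100.48777497]
head scene -0.127 [233.35275697 103.12854371]
0 [[234.0, 42.0], [166.0, 129.0], [227.0, 157.0], [293.0, 72.0]]
   top [[185.0, 245.0], [177.0, 324.0], [162.0, 273.0], [170.0, 196.0]]
15 [[217.0, 51.0], [168.0, 143.0], [243.0, 148.0], [292.0, 58.0]]
   top [[186.0, 263.0], [174.0, 325.0], [162.0, 256.0], [173.0, 194.0]]
30 [[201.0, 64.0], [174.0, 154.0], [259.0, 136.0], [287.0, 47.0]]
   top [[185.0, 280.0], [171.0, 321.0], [162.0, 240.0], [176.0, 197.0]]
45 [[187.0, 79.0], [183.0, 161.0], [272.0, 121.0], [278.0, 39.0]]
   top [[184.0, 296.0], [168.0, 314.0], [163.0, 225.0], [179.0, 204.0]]
60 [[176.0, 96.0], [196.0, 164.0], [283.0, 105.0], [266.0, 36.0]]
   top [[182.0, 309.0], [165.0, 303.0], [165.0, 212.0], [182.0, 214.0]]
75 [[169.0, 113.0], [211.0, 163.0], [290.0, 88.0], [251.0, 36.0]]
   top [[180.0, 318.0], [163.0, 289.0], [167.0, 202.0], [184.0, 229.0]]
pipe [array([ 0.50117697, -0.06704898]), array([ 0.50288716, -0.09063699])] [array([-0.18846542, -0.00240861]), array([-0.16481633, -0.00260707])]
```

Call:
{"name": "apply_moves", "arguments": {"series": [[-10,-15,0,0],[-30,-46,0,0],[-50,-77,0,0],[-71,-108,0,0],[-92,-140,0,0],[-113,-172,0,0],[-134,-204,0,0],[-155,-236,0,0],[-176,-268,0,0],[-197,-300,0,0]], "gripper": 0}}

```text
clock: 1.03
eef_pos: [0.3157, 0.2095, 0.2316]
orientation: [0.68, 3.067, 0.0]
wrist_force: [1.5, -0.4, 0.9]
finger_gap: 0.0274
grasp_force: 0.0
```

Call:
{"name": "apply_moves", "arguments": {"series": [[-21,-32,0,0],[-42,-64,0,0],[-63,-96,0,0],[-84,-128,0,0],[-105,-160,0,0],[-126,-192,0,0],[-147,-224,0,0],[-168,-256,0,0],[-189,-288,0,0],[-210,-320,0,0]]}}

```text
clock: 1.87
eef_pos: [0.3706, -0.1698, 0.2318]
orientation: [0.681, 3.066, -0.0]
wrist_force: [0.5, 0.8, -0.2]
finger_gap: 0.0006
grasp_force: 0.0
```

Call:
{"name": "apply_moves", "arguments": {"series": [[-20,-30,0,0],[-35,-55,0,-5],[-47,-73,0,-12],[-54,-83,0,-18],[-54,-83,0,-24],[-54,-83,0,-29.6],[-54,-83,0,-29.6],[-54,-83,0,-29.6]]}}

```text
clock: 2.53
eef_pos: [0.3846, -0.2656, 0.2315]
orientation: [0.12, -3.139, -0.0]
wrist_force: [0.4, 0.3, 0.1]
finger_gap: 0.0007
grasp_force: 0.0
```

```bash
cat > st.py <<'E'
from h import *
from scipy.spatial.transform import Rotation as R
j=np.load('jig.npz'); O,ex,ey=j['O'],j['ex'],j['ey']
def J(p): d=np.array(p[:2])-O; return np.r_[d@ex,d@ey,p[2]]*1e3
def W(x,y,z): return np.r_[O+x*ex+y*ey,z]
def state():
    o=env.get_obs(); M=R.from_rotvec(o['orientation']).as_matrix()
    print('t',round(o['clock'],2),'jig mm',J(o['eef_pos']).round(1),'tool x az',np.degrees(np.arctan2(M[1,0],M[0,0])).round(2),'tilt',M[:,2].round(3),'gap',o['finger_gap'],'F',o['wrist_force'].round(1),'q6',o['q'][5].round(2))
E
python3 -c "
from st import *
state(); grab('top','top1.png')
a=cv2.imread('pics/top1.png')[150:310,330:480]; cv2.imwrite('pics/top1c.png',cv2.resize(a,None,fx=3.7,fy=3.7,interpolation=cv2.INTER_CUBIC))"
```

```text
t 2.53 jig mm [ 1.000e-01 -1.346e+02  2.315e+02] tool x az -175.61 tilt [-0.  0. -1.] gap 0.0007310589555551082 F [0.4 0.3 0.1] q6 -2.26
```

View pics/top1c.png

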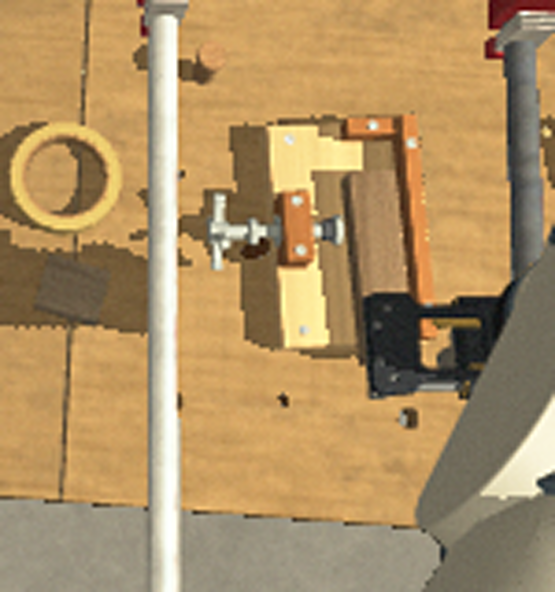

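The gripper stands over the strip's near end (around (400,340) in the crop), and the jig is unchanged. Next I'll descend behind the strip and push.

Call:
{"name": "apply_moves", "arguments": {"series": [[0,0,35,0],[0,0,75,0],[0,0,115,0],[0,0,150,0],[0,0,170,0],[0,0,176,0],[0,0,176,0],[-4,0,176,0],[-8,0,176,0],[-12,0,176,0]]}}

```text
clock: 3.42
eef_pos: [0.3983, -0.2655, 0.0572]
orientation: [-0.124, 3.136, -0.003]
wrist_force: [-0.2, -0.1, 0.5]
finger_gap: 0.0005
grasp_force: 0.0
```

Call:
{"name": "apply_moves", "arguments": {"series": [[-4,0,0,0],[-8,0,0,0],[-12,0,0,0],[-16,0,0,0],[-20,0,0,0],[-23,0,0,0],[-26,0,0,0],[-28,0,0,0],[-30,0,0,0],[-30,0,0,0]]}}

```text
clock: 4.25
eef_pos: [0.427, -0.2624, 0.0556]
orientation: [-0.125, 3.139, -0.0]
wrist_force: [0.3, -0.3, -0.1]
finger_gap: 0.0003
grasp_force: 0.0
```

Call:
{"name": "apply_moves", "arguments": {"series": [[-1,0,0,0],[-2,0,0,0],[-2,0,0,0]]}}

```text
clock: 4.5
eef_pos: [0.4287, -0.2622, 0.0556]
orientation: [-0.125, 3.139, -0.0]
wrist_force: [0.0, -0.3, 0.3]
finger_gap: 0.0001
grasp_force: 0.0
```

```bash
python3 -c "
from st import *
state(); grab('top','top2.png');grab('scene','scene2.png')
a=cv2.imread('pics/top2.png')[170:258,360:480];b=cv2.imread('pics/scene2.png')[220:310,320:440]
cv2.imwrite('pics/c2.png',np.hstack([cv2.resize(x,(400,300),interpolation=cv2.INTER_CUBIC) for x in(a,b)]))"
```

```text
t 4.5 jig mm [  0.2 -90.4  55.6] tool x az -175.43 tilt [ 0. -0. -1.] gap 9.585297906045549e-05 F [ 0.  -0.3  0.3] q6 -2.2
```

View pics/c2.png

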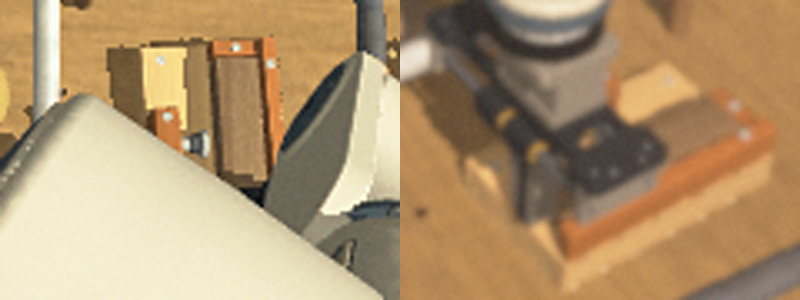

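The strip's far end now looks right at the stop ((238,52) in the left half). I'll creep forward until contact force shows.

Call:
{"name": "apply_moves", "arguments": {"series": [[-1,0,0,0],[-1,0,0,0],[-2,0,0,0],[-2,0,0,0]]}}

```text
clock: 4.93
eef_pos: [0.4307, -0.262, 0.0556]
orientation: [-0.125, 3.139, -0.0]
wrist_force: [-0.7, 0.5, -0.3]
finger_gap: 0.0006
grasp_force: 0.2
```

Call:
{"name": "apply_moves", "arguments": {"series": [[-1,0,0,0],[-1,0,0,0],[-2,0,0,0],[-2,0,0,0]]}}

```text
clock: 5.27
eef_pos: [0.431, -0.2618, 0.0555]
orientation: [0.126, -3.136, -0.001]
wrist_force: [-8.6, -3.3, 5.4]
finger_gap: 0.0005
grasp_force: 4.5
```

The strip is seated: the force rose to 9 N. Now I'll back off, lift and go over the head.

Call:
{"name": "apply_moves", "arguments": {"series": [[8,0,0,0],[15,0,0,0],[15,0,-30,0],[10,10,-65,0],[-10,35,-95,0],[-35,65,-100,0],[-60,95,-100,0],[-85,120,-100,0],[-97,130,-100,0],[-97,130,-100,0]]}}

```text
clock: 6.1
eef_pos: [0.521, -0.1223, 0.1559]
orientation: [-0.13, 3.137, 0.0]
wrist_force: [0.1, 0.4, 0.5]
finger_gap: 0.0003
grasp_force: 0.0
```

```bash
python3 -c "
from st import *
state(); grab('top','top3.png');grab('scene','scene3.png')
a=cv2.imread('pics/top3.png')[170:258,360:480];b=cv2.imread('pics/scene3.png')[220:310,320:440]
cv2.imwrite('pics/c3.png',np.hstack([cv2.resize(x,(400,300),interpolation=cv2.INTER_CUBIC) for x in(a,b)]))"
```

```text
t 6.1 jig mm [-131.8   12.9  155.9] tool x az -175.26 tilt [ 0.002  0.    -1.   ] gap 0.00034076383054182943 F [0.1 0.4 0.5] q6 -1.89
```

View pics/c3.png

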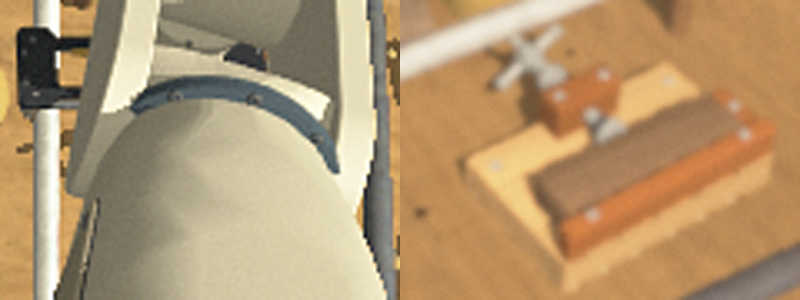

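The strip lies against the stop and the head is clear in view; the wings are still about 30° round ((537,65) hub in the right half). Now I'll descend between wings and make a first short stroke on wing 1.

Call:
{"name": "apply_moves", "arguments": {"series": [[0,0,25,0],[0,0,50,0],[0,0,68,0],[0,0,75,0],[0,0,75,0],[4,0,75,0],[8,0,75,0],[12,0,75,0],[16,0,75,0],[18,0,75,0]]}}

```text
clock: 7.03
eef_pos: [0.5013, -0.1263, 0.0815]
orientation: [-0.125, 3.137, -0.001]
wrist_force: [4.3, -0.1, -2.3]
finger_gap: 0.0001
grasp_force: 1.9
```

```bash
python3 -c "
from st import *
state(); grab('scene','scene4.png')
b=cv2.imread('pics/scene4.png')[220:280,330:410]
cv2.imwrite('pics/c4.png',cv2.resize(b,(640,480),interpolation=cv2.INTER_CUBIC))"
```

```text
t 7.03 jig mm [-129.4   -7.1   81.5] tool x az -175.43 tilt [ 0.002 -0.001 -1.   ] gap 0.0001304121601426228 F [ 4.3 -0.1 -2.3] q6 -1.9
```

View pics/c4.png

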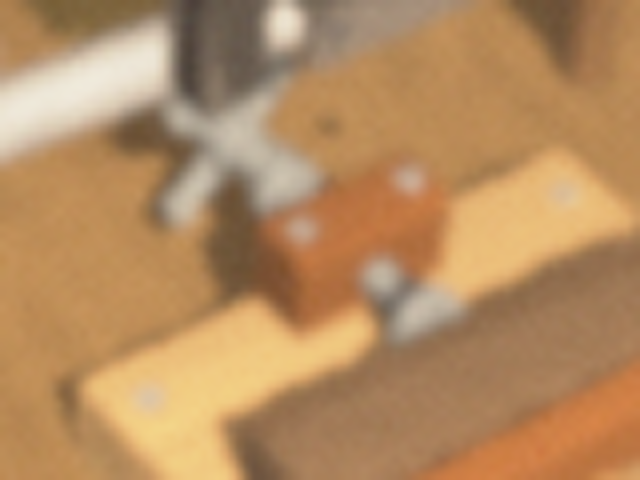

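Resisting force of 4 N and the wings in the picture (hub about (235,140)) fit a wing at ~47°. Next comes a full stroke on the following wing.

Call:
{"name": "apply_moves", "arguments": {"series": [[-2,0,-12,0],[-2,0,-28,0],[-25,-1,-30,0],[-49,-2,-30,0],[-50,-2,-15,0],[-50,-2,0,0],[-50,-2,3,0],[-50,-2,3,0],[-44,-2,3,0],[-38,-2,3,0]]}}

```text
clock: 7.92
eef_pos: [0.5403, -0.1252, 0.0788]
orientation: [-0.125, 3.135, -0.001]
wrist_force: [7.5, 1.8, 4.9]
finger_gap: 0.0005
grasp_force: 3.2
```

Call:
{"name": "apply_moves", "arguments": {"series": [[6,0,0,0],[12,-1,0,0],[18,-1,0,0],[24,-1,0,0],[30,-1,0,0],[35,-2,0,0],[38,-2,0,0],[38,-2,0,0]]}}

```text
clock: 8.58
eef_pos: [0.5, -0.1299, 0.0774]
orientation: [0.125, -3.138, -0.001]
wrist_force: [-0.7, 0.1, 1.0]
finger_gap: 0.0002
grasp_force: 0.3
```

```bash
python3 -c "
from st import *
state(); f=grab('scene','scene5.png')
b=cv2.imread('pics/scene5.png')[220:280,330:410]
cv2.imwrite('pics/c5.png',cv2.resize(b,(640,480),interpolation=cv2.INTER_CUBIC))"
```

```text
t 8.58 jig mm [-125.9   -8.6   77.4] tool x az -175.44 tilt [-0.001  0.    -1.   ] gap 0.00015332766364674523 F [-0.7  0.1  1. ] q6 -1.91
```

View pics/c5.png

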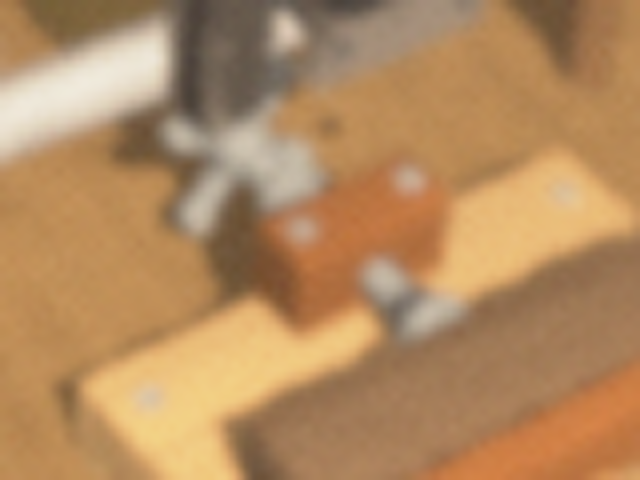

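It turned: the wing is at about 56°, joint ≈ 146°, the hub is closer to the block, and the screw now holds. I'll do two more strokes the same way.

Call:
{"name": "apply_moves", "arguments": {"series": [[-2,0,-12,0],[-2,0,-28,0],[-25,-1,-30,0],[-48,-2,-30,0],[-49,-2,-15,0],[-49,-2,0,0],[-49,-2,0,0],[-49,-2,0,0],[-43,-2,0,0],[-37,-2,0,0]]}}

```text
clock: 9.47
eef_pos: [0.5384, -0.1291, 0.0783]
orientation: [-0.125, 3.138, -0.0]
wrist_force: [4.1, 1.0, 3.3]
finger_gap: 0.0004
grasp_force: 2.2
```

Call:
{"name": "apply_moves", "arguments": {"series": [[6,0,0,0],[12,-1,0,0],[18,-1,0,0],[24,-1,0,0],[30,-1,0,0],[35,-2,0,0],[37,-2,0,0],[37,-2,0,0]]}}

```text
clock: 10.13
eef_pos: [0.5006, -0.1339, 0.0774]
orientation: [0.125, -3.138, -0.001]
wrist_force: [-0.4, 0.4, 1.1]
finger_gap: 0.0004
grasp_force: 0.3
```

```bash
python3 -c "
from st import *
state(); f=grab('scene','scene6.png')"
```

```text
t 10.13 jig mm [-121.9   -8.4   77.4] tool x az -175.44 tilt [-0.001  0.    -1.   ] gap 0.00041399907296368996 F [-0.4  0.4  1.1] q6 -1.91
```

Call:
{"name": "apply_moves", "arguments": {"series": [[-2,0,-12,0],[-2,0,-28,0],[-25,-1,-30,0],[-48,-2,-30,0],[-49,-2,-15,0],[-49,-2,0,0],[-49,-2,0,0],[-49,-2,0,0],[-43,-2,0,0],[-37,-2,0,0]]}}

```text
clock: 11.02
eef_pos: [0.5388, -0.1331, 0.0783]
orientation: [-0.125, 3.138, -0.0]
wrist_force: [4.1, 0.3, 4.0]
finger_gap: 0.0005
grasp_force: 2.2
```

Call:
{"name": "apply_moves", "arguments": {"series": [[6,0,0,0],[12,-1,0,0],[18,-1,0,0],[24,-1,0,0],[30,-1,0,0],[35,-2,0,0],[37,-2,0,0],[37,-2,0,0]]}}

```text
clock: 11.68
eef_pos: [0.5009, -0.1379, 0.0774]
orientation: [0.125, -3.138, -0.0]
wrist_force: [0.2, 0.3, 0.6]
finger_gap: 0.0004
grasp_force: 0.3
```

```bash
python3 -c "
from st import *
state(); f=grab('scene','scene7.png')
I=[cv2.resize(cv2.imread('pics/scene%d.png'%k)[220:290,330:410],(400,350),interpolation=cv2.INTER_CUBIC) for k in (6,7)]
cv2.imwrite('pics/c7.png',np.hstack(I))"
```

```text
t 11.68 jig mm [-117.9   -8.4   77.4] tool x az -175.44 tilt [-0.001  0.    -1.   ] gap 0.0003571281286048029 F [0.2 0.3 0.6] q6 -1.92
```

View pics/c7.png

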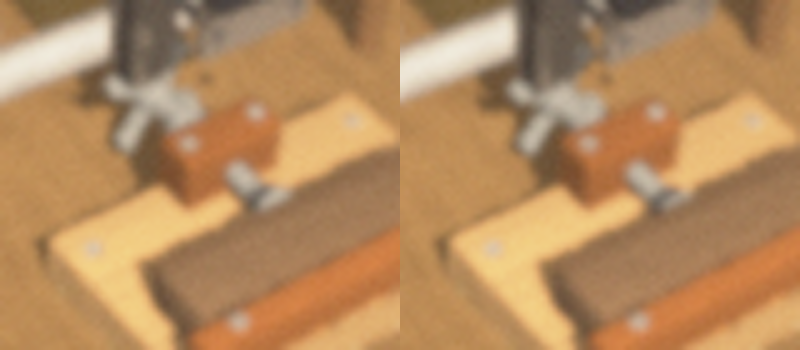

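The wings turn stroke by stroke and the collar closes on the block (left vs right half). Continuing, with checks by force and position only.

Call:
{"name": "apply_moves", "arguments": {"series": [[-2,0,-12,0],[-2,0,-28,0],[-25,-1,-30,0],[-48,-2,-30,0],[-49,-2,-15,0],[-49,-2,0,0],[-49,-2,0,0],[-49,-2,0,0],[-43,-2,0,0],[-37,-2,0,0]]}}

```text
clock: 12.57
eef_pos: [0.5391, -0.1371, 0.0783]
orientation: [-0.126, 3.138, -0.001]
wrist_force: [4.5, 1.0, 3.9]
finger_gap: 0.0005
grasp_force: 2.3
```

Call:
{"name": "apply_moves", "arguments": {"series": [[6,0,0,0],[12,-1,0,0],[18,-1,0,0],[24,-1,0,0],[30,-1,0,0],[35,-1,0,0],[37,-1,0,0],[37,-1,0,0]]}}

```text
clock: 13.23
eef_pos: [0.5011, -0.1408, 0.0775]
orientation: [0.125, -3.138, -0.001]
wrist_force: [0.1, 0.5, 0.3]
finger_gap: 0.0006
grasp_force: 0.3
```

Call:
{"name": "apply_moves", "arguments": {"series": [[-2,0,-12,0],[-2,0,-28,0],[-25,-1,-30,0],[-48,-2,-30,0],[-49,-2,-15,0],[-49,-2,0,0],[-49,-2,0,0],[-49,-2,0,0],[-43,-2,0,0],[-37,-2,0,0]]}}

```text
clock: 14.07
eef_pos: [0.5393, -0.1401, 0.0783]
orientation: [-0.125, 3.138, -0.001]
wrist_force: [4.1, 0.9, 3.8]
finger_gap: 0.0002
grasp_force: 2.2
```

Call:
{"name": "apply_moves", "arguments": {"series": [[6,0,0,0],[12,0,0,0],[17,-1,0,0],[20,-1,0,0],[23,-1,0,0]]}}

```text
clock: 14.48
eef_pos: [0.5164, -0.1432, 0.078]
orientation: [-0.125, 3.138, -0.001]
wrist_force: [3.1, -1.1, -0.9]
finger_gap: 0.0005
grasp_force: 1.4
```

```bash
python3 -c "
from st import *
state()"
```

```text
t 14.48 jig mm [-111.3    6.6   78. ] tool x az -175.44 tilt [ 0.001 -0.001 -1.   ] gap 0.00049972347296529 F [ 3.1 -1.1 -0.9] q6 -1.92
```

Call:
{"name": "apply_moves", "arguments": {"series": [[4,0,0,0],[8,0,0,0],[11,0,0,0],[13,0,0,0],[14,0,0,0],[14,0,0,0]]}}

```text
clock: 14.98
eef_pos: [0.5019, -0.1438, 0.0775]
orientation: [0.125, -3.138, -0.0]
wrist_force: [2.1, 0.2, 0.9]
finger_gap: 0.0007
grasp_force: 0.7
```

Call:
{"name": "apply_moves", "arguments": {"series": [[-2,0,-12,0],[-2,0,-28,0],[-25,-1,-30,0],[-48,-1,-30,0],[-49,-1,-15,0],[-49,-1,0,0],[-49,-1,0,0],[-49,-1,0,0],[-43,-1,0,0],[-37,-1,0,0]]}}

```text
clock: 15.82
eef_pos: [0.5397, -0.1422, 0.0784]
orientation: [-0.125, 3.137, -0.001]
wrist_force: [5.4, 0.2, 4.6]
finger_gap: 0.0004
grasp_force: 2.7
```

Call:
{"name": "apply_moves", "arguments": {"series": [[5,0,0,0],[10,0,0,0],[13,0,0,0],[15,0,0,0]]}}

```text
clock: 16.15
eef_pos: [0.5245, -0.1434, 0.0782]
orientation: [-0.125, 3.138, -0.001]
wrist_force: [8.4, 1.1, 1.9]
finger_gap: 0.0005
grasp_force: 3.9
```

Call:
{"name": "apply_moves", "arguments": {"series": [[2,0,0,0],[3,0,0,0],[4,0,0,0]]}}

```text
clock: 16.4
eef_pos: [0.5239, -0.1436, 0.0786]
orientation: [-0.124, 3.132, -0.001]
wrist_force: [14.5, 3.4, -3.9]
finger_gap: 0.0003
grasp_force: 7.5
```

```bash
python3 -c "
from st import *
state()"
```

```text
t 16.4 jig mm [-110.3   14.    78.6] tool x az -175.48 tilt [ 0.007 -0.001 -1.   ] gap 0.00025929085670042996 F [14.5  3.4 -3.9] q6 -1.92
```

The wing stopped upright with force rising to 14 N, so the screw is home. I'll press briefly, then back off and clear.

Call:
{"name": "apply_moves", "arguments": {"series": [[2,0,0,0],[2,0,0,0],[2,0,0,0],[2,0,0,0]]}}

```text
clock: 16.73
eef_pos: [0.5235, -0.1437, 0.0788]
orientation: [-0.123, 3.129, -0.002]
wrist_force: [17.5, 5.1, -5.8]
finger_gap: 0.0003
grasp_force: 9.1
```

Call:
{"name": "apply_moves", "arguments": {"series": [[-8,0,0,0],[-20,0,0,0],[-22,0,-30,0],[-22,0,-65,0],[-22,0,-100,0],[-22,20,-130,0],[-22,55,-140,0],[-22,90,-140,0],[-22,120,-140,0],[-22,150,-140,0]]}}

```text
clock: 17.57
eef_pos: [0.5275, 0.009, 0.2176]
orientation: [0.125, -3.138, 0.0]
wrist_force: [-0.5, 0.6, -0.7]
finger_gap: 0.0005
grasp_force: 0.0
```

Call:
{"name": "apply_moves", "arguments": {"series": [[0,30,0,0],[0,60,0,0],[0,90,0,0],[0,100,0,0],[0,100,0,0],[0,100,0,0]]}}

```text
clock: 18.07
eef_pos: [0.52, 0.107, 0.2172]
orientation: [0.128, -3.138, 0.001]
wrist_force: [0.2, -0.1, -0.1]
finger_gap: 0.0006
grasp_force: 0.0
```

```bash
python3 -c "
from st import *
state(); f=grab('top','t9.png'); g=grab('scene','s9.png')
for n,F,o in(('top',f,0),('scene',g,0)):
    I=F['pixels'].astype(int); h=cv2.cvtColor(F['pixels'],cv2.COLOR_RGB2HSV)
    c=proj(F,W(-.111,0,.044)); u,v=c.round().astype(int)
    m=(h[...,1]<70)&(h[...,2]>110); s=m[v-10:v+11,u-10:u+9]
    print(n,c.round(1)); print('\n'.join(''.join('.#'[int(k)] for k in r) for r in s))
    # strip: dark brown colours sampled at home centre; profile along strip and across
    for nm,P in (('along',[(.008,y/1000,.058) for y in range(60,94,3)]),('near',[(.008,y/1000,.058) for y in range(-100,-64,3)]),('across',[(x/1000,-.045,.058) for x in range(-24,38,3)])):
        print(nm,[I[tuple(proj(F,W(*p)).round().astype(int)[::-1])].tolist() for p in P])
    for a in (0,20,45):print(a,[(proj(F,W(-.111,-.034*np.sin(t),.044+.034*np.cos(t)))-c).round().tolist() for t in np.radians([a,a+90,a+180,a+270])])
"
```

```text
t 18.07 jig mm [-360.5   30.4  217.2] tool x az -175.34 tilt [-0.001 -0.001 -1.   ] gap 0.000562896824912749 F [ 0.2 -0.1 -0.1] q6 -1.45
top [394.3 212.8]
.........###.......
.........###.......
.........###.......
.........###.......
.........###.......
.........###.......
.........######....
.........######..##
.........#..#######
.........##########
.........##########
.........#########.
.........#####.....
..........###......
..........###......
..........###......
..........###......
..........###......
..........####.....
..........###......
...................
along [[166, 134, 92], [169, 134, 92], [180, 146, 103], [182, 144, 101], [174, 140, 97], [171, 136, 94], [174, 138, 98], [175, 134, 96], [229, 144, 75], [224, 233, 208], [224, 233, 208], [223, 224, 204]]
near [[191, 150, 90], [159, 124, 83], [255, 237, 155], [255, 231, 150], [149, 114, 74], [157, 126, 81], [160, 130, 84], [71, 57, 40], [170, 133, 95], [184, 143, 99], [179, 141, 97], [175, 135, 93]]
across [[173, 141, 89], [176, 141, 92], [170, 135, 86], [66, 56, 42], [84, 66, 46], [118, 94, 66], [167, 132, 90], [163, 12
[... 1055 characters left out ...]
], [241, 203, 131], [232, 185, 119], [172, 131, 88], [126, 96, 65], [116, 88, 62], [123, 93, 67], [144, 109, 79], [166, 124, 90], [166, 127, 89], [168, 127, 92], [169, 129, 93]]
across [[242, 207, 133], [241, 202, 130], [238, 196, 125], [236, 191, 124], [209, 159, 104], [164, 124, 86], [153, 116, 82], [155, 116, 84], [158, 120, 85], [165, 125, 91], [168, 128, 91], [165, 126, 90], [165, 125, 86], [165, 125, 88], [170, 129, 91], [170, 129, 89], [176, 133, 94], [175, 124, 84], [182, 125, 84], [201, 127, 71], [213, 131, 73]]
0 [[1.0, -10.0], [-11.0, 5.0], [-1.0, 9.0], [11.0, -5.0]]
20 [[-3.0, -8.0], [-10.0, 8.0], [3.0, 7.0], [10.0, -8.0]]
45 [[-7.0, -3.0], [-8.0, 10.0], [7.0, 3.0], [8.0, -10.0]]
```

```bash
python3 -c "
from plant import env
print(env.job_done())"
```

```text
the job is handed in; nothing more can be done
None
```

I pushed the strip to the end stop and tightened the thumbscrew until it stopped with a wing upright and the push force rising to 17 N. The final images show the strip on the stop and fence; the arm finished clear and the job was handed in at about 18 s, but no verdict was returned.

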